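# File the blue beads under their test tile

## Task

One compartment of the bead box has the blue test tile lying in front of it: slide that compartment's lid fully open, pour all five blue beads from the cup into it, then stand the cup upright back on its cork mat and slide the lid fully shut again. Keep the other two lids shut, and leave the test tiles, mug, jar and brush where they are.

Things in the scene. Friction and masses are not known exactly. Their poses are not given: they have to be found in the camera images.
- box: Plywood bead box fixed to the table, 324 mm wide, with three compartments side by side along its y (left +106 mm, middle 0, right -106 mm). Origin on the table under their centre; +x points from its front (robot side) to its back. Walls 55 mm high, 6 mm thick. In front (x -112 to -56 mm) runs a ledge 47 mm high with a test tile before each compartment; behind (to x 164 mm) runners for the lids.
- mat: Round cork mat fixed to the table, 160 mm in diameter, 4 mm thick; origin under its centre. The cup starts on it.
- cup: Cream pouring cup with five blue beads, standing on the mat: a trough 122 mm long (x -84 to 38 mm), 56 mm wide (y) over two flat upright sides 45 mm high, 4 mm thick; about 0.14 kg. Origin on its underside, under the centre of its 68 mm long flat floor (4 mm thick). Grip it from above across the sides (along y) over the origin, some 28 mm up. Its -x end is an open spout.
- cup_lip (a point): Middle of the cup's spout lip, at x=-84 mm, z=22 mm in the cup's frame. A ramp rises at 20 degrees from the floor (at x=-34 mm) to this lip: beads roll out once the spout is tipped down by more than 20 degrees (about 45 empties it), and they leave the lip with some speed. At the start the spout points to the robot, give or take 30 degrees.
- tile_blue: Blue glazed test tile, 40 x 40 x 8 mm, lying loose on the ledge in front of one of the compartments; it marks where blue beads belong. Origin at the centre of its underside.
- tile_white: White glazed test tile, same size, in front of another compartment.
- tile_clay: Red-brown clay test tile, same size, in front of another compartment.
- mug: Red-brown mug, 80 mm wide, 90 mm high, standing to the right; leave alone. Origin at the centre of its underside.
- jar: Green glaze jar, 70 mm wide, 90 mm high, standing at the back left; leave alone. Origin at the centre of its underside.
- brush: Brush lying on the table to the right of the box; leave alone.
- lid_left (a joint): Sliding lid of the left (+y) compartment: a grey panel 112 x 103 x 5 mm, its top 60 mm above the table. 0 = shut, 0.085 m = fully open (slid away from the robot along the box's +x). Starts within 6 mm of shut; it slides with about 1.5 N of friction and stays where it is left.
- fin_left (a point): Centre of the black upright fin on the left (+y) lid: 10 mm thick in x, 40 mm wide in y, standing from 60 to 85 mm above the table, 30 mm in front of the lid's centre; push it from either side to slide the lid. Moves with the lid.
- well_left (a point): Centre of the inner floor of the left (+y) compartment, 6 mm above the table; axes as the box's. The compartment is 100 x 100 mm inside (a fully open lid uncovers its front 79 mm); its tile lies on the ledge about 84 mm in front of this point.
- lid_middle (a joint): Sliding lid of the middle compartment: a grey panel 112 x 103 x 5 mm, its top 60 mm above the table. 0 = shut, 0.085 m = fully open (slid away from the robot along the box's +x). Starts within 6 mm of shut; it slides with about 1.5 N of friction and stays where it is left.
- fin_middle (a point): Centre of the black upright fin on the middle lid: 10 mm thick in x, 40 mm wide in y, standing from 60 to 85 mm above the table, 30 mm in front of the lid's centre; push it from either side to slide the lid. Moves with the lid.
- well_middle (a point): Centre of the inner floor of the middle compartment, 6 mm above the table; axes as the box's. The compartment is 100 x 100 mm inside (a fully open lid uncovers its front 79 mm); its tile lies on the ledge about 84 mm in front of this point.
- lid_right (a joint): Sliding lid of the right (-y) compartment: a grey panel 112 x 103 x 5 mm, its top 60 mm above the table. 0 = shut, 0.085 m = fully open (slid away from the robot along the box's +x). Starts within 6 mm of shut; it slides with about 1.5 N of friction and stays where it is left.
- fin_right (a point): Centre of the black upright fin on the right (-y) lid: 10 mm thick in x, 40 mm wide in y, standing from 60 to 85 mm above the table, 30 mm in front of the lid's centre; push it from either side to slide the lid. Moves with the lid.
- well_right (a point): Centre of the inner floor of the right (-y) compartment, 6 mm above the table; axes as the box's. The compartment is 100 x 100 mm inside (a fully open lid uncovers its front 79 mm); its tile lies on the ledge about 84 mm in front of this point.
- bead0_center (a point): Centre of blue ceramic bead 0, a ball 20 mm in diameter, 11 g, in the cup at the start.
- bead1_center (a point): Centre of blue ceramic bead 1, a ball 20 mm in diameter, 11 g, in the cup at the start.
- bead2_center (a point): Centre of blue ceramic bead 2, a ball 20 mm in diameter, 11 g, in the cup at the start.
- bead3_center (a point): Centre of blue ceramic bead 3, a ball 20 mm in diameter, 11 g, in the cup at the start.
- bead4_center (a point): Centre of blue ceramic bead 4, a ball 20 mm in diameter, 11 g, in the cup at the start.
There are look-alikes about, which are no part of the job. Several things look just like the cup: the one meant starts farthest to the robot's left. Several things look just like the mat: the one meant starts farthest from the robot's base.

How it is judged:
On the way, in this order (a step that is already met when the one before it is completed fails the run):
1. the lid behind the blue tile is slid open (at least 70 mm) (((horizontal distance between tile_blue and well_left below 0.11 m and value of joint lid_left above 0.07 m) or (horizontal distance between tile_blue and well_middle below 0.11 m and value of joint lid_middle above 0.07 m) or (horizontal distance between tile_blue and well_right below 0.11 m and value of joint lid_right above 0.07 m))), for 0.2 s.
2. the cup is tipped with its lip over that open compartment (((horizontal distance between tile_blue and well_left below 0.11 m and value of joint lid_left above 0.06 m and angle between cup's own z axis and vertical above 0.3 rad and horizontal distance between cup_lip and well_left below 0.09 m) or (horizontal distance between tile_blue and well_middle below 0.11 m and value of joint lid_middle above 0.06 m and angle between cup's own z axis and vertical above 0.3 rad and horizontal distance between cup_lip and well_middle below 0.09 m) or (horizontal distance between tile_blue and well_right below 0.11 m and value of joint lid_right above 0.06 m and angle between cup's own z axis and vertical above 0.3 rad and horizontal distance between cup_lip and well_right below 0.09 m))), for 0.04 s.
3. all five beads lie in that compartment (((horizontal distance between tile_blue and well_left below 0.11 m and (x of bead0_center in the frame of well_left between -0.05 and 0.05 m and y of bead0_center in the frame of well_left between -0.05 and 0.05 m and z of bead0_center in the frame of well_left below 0.045 m) and (x of bead1_center in the frame of well_left between -0.05 and 0.05 m and y of bead1_center in the frame of well_left between -0.05 and 0.05 m and z of bead1_center in the frame of well_left below 0.045 m) and (x of bead2_center in the frame of well_left between -0.05 and 0.05 m and y of bead2_center in the frame of well_left between -0.05 and 0.05 m and z of bead2_center in the frame of well_left below 0.045 m) and (x of bead3_center in the frame of well_left between -0.05 and 0.05 m and y of bead3_center in the frame of well_left between -0.05 and 0.05 m and z of bead3_center in the frame of well_left below 0.045 m) and (x of bead4_center in the frame of well_left between -0.05 and 0.05 m and y of bead4_center in the frame of well_left between -0.05 and 0.05 m and z of bead4_center in the frame of well_left below 0.045 m)) or (horizontal distance between tile_blue and well_middle below 0.11 m and (x of bead0_center in the frame of well_middle between -0.05 and 0.05 m and y of bead0_center in the frame of well_middle between -0.05 and 0.05 m and z of bead0_center in the frame of well_middle below 0.045 m) and (x of bead1_center in the frame of well_middle between -0.05 and 0.05 m and y of bead1_center in the frame of well_middle between -0.05 and 0.05 m and z of bead1_center in the frame of well_middle below 0.045 m) and (x of bead2_center in the frame of well_middle between -0.05 and 0.05 m and y of bead2_center in the frame of well_middle between -0.05 and 0.05 m and z of bead2_center in the frame of well_middle below 0.045 m) and (x of bead3_center in the frame of well_middle between -0.05 and 0.05 m and y of bead3_center in the frame of well_middle between -0.05 and 0.05 m and z of bead3_center in the frame of well_middle below 0.045 m) and (x of bead4_center in the frame of well_middle between -0.05 and 0.05 m and y of bead4_center in the frame of well_middle between -0.05 and 0.05 m and z of bead4_center in the frame of well_middle below 0.045 m)) or (horizontal distance between tile_blue and well_right below 0.11 m and (x of bead0_center in the frame of well_right between -0.05 and 0.05 m and y of bead0_center in the frame of well_right between -0.05 and 0.05 m and z of bead0_center in the frame of well_right below 0.045 m) and (x of bead1_center in the frame of well_right between -0.05 and 0.05 m and y of bead1_center in the frame of well_right between -0.05 and 0.05 m and z of bead1_center in the frame of well_right below 0.045 m) and (x of bead2_center in the frame of well_right between -0.05 and 0.05 m and y of bead2_center in the frame of well_right between -0.05 and 0.05 m and z of bead2_center in the frame of well_right below 0.045 m) and (x of bead3_center in the frame of well_right between -0.05 and 0.05 m and y of bead3_center in the frame of well_right between -0.05 and 0.05 m and z of bead3_center in the frame of well_right below 0.045 m) and (x of bead4_center in the frame of well_right between -0.05 and 0.05 m and y of bead4_center in the frame of well_right between -0.05 and 0.05 m and z of bead4_center in the frame of well_right below 0.045 m)))), for 0.2 s.
At the end, for the whole second after the job is handed in: All five beads lie in the compartment with the blue tile in front, all three lids are shut to within 10 mm, and the cup stands at rest, upright (within 0.1 rad) on the cork mat, its origin within 55 mm of the mat's centre (((horizontal distance between tile_blue and well_left below 0.11 m and (x of bead0_center in the frame of well_left between -0.05 and 0.05 m and y of bead0_center in the frame of well_left between -0.05 and 0.05 m and z of bead0_center in the frame of well_left below 0.045 m) and (x of bead1_center in the frame of well_left between -0.05 and 0.05 m and y of bead1_center in the frame of well_left between -0.05 and 0.05 m and z of bead1_center in the frame of well_left below 0.045 m) and (x of bead2_center in the frame of well_left between -0.05 and 0.05 m and y of bead2_center in the frame of well_left between -0.05 and 0.05 m and z of bead2_center in the frame of well_left below 0.045 m) and (x of bead3_center in the frame of well_left between -0.05 and 0.05 m and y of bead3_center in the frame of well_left between -0.05 and 0.05 m and z of bead3_center in the frame of well_left below 0.045 m) and (x of bead4_center in the frame of well_left between -0.05 and 0.05 m and y of bead4_center in the frame of well_left between -0.05 and 0.05 m and z of bead4_center in the frame of well_left below 0.045 m)) or (horizontal distance between tile_blue and well_middle below 0.11 m and (x of bead0_center in the frame of well_middle between -0.05 and 0.05 m and y of bead0_center in the frame of well_middle between -0.05 and 0.05 m and z of bead0_center in the frame of well_middle below 0.045 m) and (x of bead1_center in the frame of well_middle between -0.05 and 0.05 m and y of bead1_center in the frame of well_middle between -0.05 and 0.05 m and z of bead1_center in the frame of well_middle below 0.045 m) and (x of bead2_center in the frame of well_middle between -0.05 and 0.05 m and y of bead2_center in the frame of well_middle between -0.05 and 0.05 m and z of bead2_center in the frame of well_middle below 0.045 m) and (x of bead3_center in the frame of well_middle between -0.05 and 0.05 m and y of bead3_center in the frame of well_middle between -0.05 and 0.05 m and z of bead3_center in the frame of well_middle below 0.045 m) and (x of bead4_center in the frame of well_middle between -0.05 and 0.05 m and y of bead4_center in the frame of well_middle between -0.05 and 0.05 m and z of bead4_center in the frame of well_middle below 0.045 m)) or (horizontal distance between tile_blue and well_right below 0.11 m and (x of bead0_center in the frame of well_right between -0.05 and 0.05 m and y of bead0_center in the frame of well_right between -0.05 and 0.05 m and z of bead0_center in the frame of well_right below 0.045 m) and (x of bead1_center in the frame of well_right between -0.05 and 0.05 m and y of bead1_center in the frame of well_right between -0.05 and 0.05 m and z of bead1_center in the frame of well_right below 0.045 m) and (x of bead2_center in the frame of well_right between -0.05 and 0.05 m and y of bead2_center in the frame of well_right between -0.05 and 0.05 m and z of bead2_center in the frame of well_right below 0.045 m) and (x of bead3_center in the frame of well_right between -0.05 and 0.05 m and y of bead3_center in the frame of well_right between -0.05 and 0.05 m and z of bead3_center in the frame of well_right below 0.045 m) and (x of bead4_center in the frame of well_right between -0.05 and 0.05 m and y of bead4_center in the frame of well_right between -0.05 and 0.05 m and z of bead4_center in the frame of well_right below 0.045 m))) and value of joint each of lid_left, lid_middle, lid_right below 0.01 m and horizontal distance between cup and mat below 0.055 m and z of cup in the frame of mat below 0.01 m and angle between cup's own z axis and vertical below 0.1 rad and linear speed of cup below 0.02 m/s); the robot touches nothing.
It fails at once if a lid that is not behind the blue tile is slid open by more than 30 mm ((horizontal distance between tile_blue and well_left below 0.11 m and value of joint any of lid_middle, lid_right above 0.03 m) or (horizontal distance between tile_blue and well_middle below 0.11 m and value of joint any of lid_left, lid_right above 0.03 m) or (horizontal distance between tile_blue and well_right below 0.11 m and value of joint any of lid_left, lid_middle above 0.03 m)).
It fails at once if a test tile, the mug, the jar or the brush is moved by more than 30 mm (distance of any of tile_blue, tile_white, tile_clay, mug, jar, brush from where it was at the start of the episode above 0.03 m).
It also fails if it takes over 72 s, if anything falls off the work surface, if the arm or the gripper's body presses on something with over 40 N, if the wrist force passes 120 N, or if a joint passes its speed limit or range.

## Robot

A 6-joint arm with a two-finger parallel gripper is mounted at the origin on the work surface. World frame = base frame: x ahead of the robot, y to its left, z up, the work surface at z = 0. Lengths are in m, angles in rad, forces in N, time in s.
With the tool pointing down it reaches from about 0.35 to 0.95 m from the base axis. Payload 17.4 kg.
Tool frame: the origin (TCP) lies midway between the tips of the shut fingers; the grasp point (between the pads) lies 19 mm behind it; z points along the fingers, y is the line along which they close (so a half turn about z gives the same grasp; the last joint's range is limited). The gripper opens to 93 mm and grips with 3 to 60 N. Pads are 15 mm wide; open, the fingers measure 128 mm over their backs; the gripper's body (75 mm by 188 mm) begins 65 mm behind the grasp point.
Start: joints at [1.095, 0.116, 1.442, -0, 1.584, -0.038], TCP at [0.286, 0.611, 0.219] pointing down, gripper open.
Joint ranges: [-2.83, 2.83], [-0.83, 2.19], [0.07, 2.5], [-1.14, 4.28], [0.01, 3], [-2.97, 2.97]. Speed limits (rad/s): [1.89, 1.89, 2.22, 3.14, 3.14, 3.14].

## Interface

Orientations are given as a 3x3 rotation matrix whose columns are the frame's x, y, z axes.
In Python, from rig import sensors, grab_frame, get_calibration, job gives the robot as it stands.
- The arm moves only by the shell command python3 -m pendant 'ROWS' [FORCE]. ROWS is JSON, a list that holds one entry, the list of rows, each a list of 7 numbers: the shift along the tool's x, y, z scaled (see below), then the turn, a rotation vector about the tool's x, y, z scaled (see below), then the opening, from -1 (shut) to 1 (fully open). A call has 1 to 20 rows; each row shifts and turns the commanded pose from where the row before left it, along the tool's axes as they then stand; what a row does not reach is not made up. The controller multiplies each number of a shift by 40 mm and each number of a turn by pi/2 rad. A row lasts 1/12 s, in which the tool goes at most 41.7 mm and 7.16 degrees, less where a joint would pass 70% of its speed; a pose out of reach is approached as far as the arm can. A call with a number of a shift or a turn outside -1 to 1 is refused whole. A call with a gripper value outside its range is refused whole. The fingers move at their own pace and stop on an object; FORCE is the grip in N (left out, the last holds). Time passes only in rows, so rows that do not move let the fingers close. It gives the time, the measured TCP pose, the force, the opening and the grip force at its end, in the units of the state.
- sensors.state(): the state, without advancing time (a new reading comes with each control period).
- grab_frame(name): name is "scene" or "top"; returns (picture, depth): 384x512x3 uint8, blue, green, red; 384x512 float32, m along the optical axis (not along the pixel's ray), 0 where there is no reading.
- get_calibration(name): a dict with "fx", "fy", "cx", "cy" (pixels), "k1" (the pictures are not rectified: a ray, as slopes to the right and down, at radius r is drawn at 1 + k1 r^2 times it, then the intrinsics apply), "world_from_camera" (4x4, takes a point from camera to world coordinates). Camera axes: x right, y down, z forward; pixel columns grow to the right and rows downward; lengths in m; the calibration is good to about 2 mm. A picture is of the moment at which its call begins. get_calibration takes no time and is no camera call.
- job.hand_in(): hands the job in; it is judged then, once.
The state is a dict: "time": time; "qpos": joint angles; "joint_vel": joint speeds; "joint_torque": joint torques, N m; "eef_pos": TCP position; "orientation": TCP orientation; "contact_force": force on the tool from outside, world axes, zero at the start; "moment": the same for the moment, N m; "opening": finger opening in m; "finger_force": force on a finger pad.
Only numpy, scipy, OpenCV 4.12 (cv2) and the standard library are available. Lean on these libraries where they do the work, as an engineer would, in place of code of your own. Each camera call takes 0.05 s, during which the arm holds its last target. There are 200 camera calls.

## Working session

There is one attempt and no reset: what is moved stays moved. The work goes in short steps, Python scripts to look and compute and a shell command to move; the robot and the scene stay as the last step left them, time stands still between calls to the robot, and variables do not carry over. Pictures are saved under pics/ and viewed, at most 10 in all, crops included, and the job is handed in when it is done.

```bash
mkdir -p pics; ls; cat > h.py <<'E'
import numpy as np, cv2
from rig import sensors, grab_frame, get_calibration, job
def cloud(name, d):
    c=get_calibration(name); K=np.array([[c['fx'],0,c['cx']],[0,c['fy'],c['cy']],[0,0,1]])
    h,w=d.shape; v,u=np.mgrid[:h,:w].astype(np.float64)
    p=cv2.undistortPoints(np.stack([u,v],-1).reshape(-1,1,2),K,np.array([c['k1'],0,0,0])).reshape(h,w,2)
    P=np.dstack([p*d[...,None],d]); T=np.array(c['world_from_camera'])
    W=P@T[:3,:3].T+T[:3,3]; W[d==0]=np.nan
    return W
E
python3 - <<'E'
from h import *
for n in ('top','scene'):
    im,d=grab_frame(n); cv2.imwrite(f'pics/{n}0.png',im); np.save(f'{n}0.npy',d)
    print(n,get_calibration(n))
s=sensors.state(); print(s)
E
```

```text
pics
top {'fx': 356.70700472609263, 'fy': 356.70700472609263, 'cx': 254.74523878935207, 'cy': 194.50143847746654, 'k1': -0.026552716866037388, 'world_from_camera': array([[ 2.76993669e-02, -9.95268436e-01,  9.31315529e-02,
         4.68180394e-01],
       [-9.99610021e-01, -2.79089003e-02, -9.47936539e-04,
        -4.09240012e-02],
       [ 3.54265054e-03, -9.30689764e-02, -9.95653361e-01,
         1.03623386e+00],
       [ 0.00000000e+00,  0.00000000e+00,  0.00000000e+00,
         1.00000000e+00]])}
scene {'fx': 388.24269566759887, 'fy': 388.24269566759887, 'cx': 262.1558852123945, 'cy': 190.3521957319164, 'k1': -0.04433519923173889, 'world_from_camera': array([[-0.71419075,  0.56798639, -0.40905139,  0.99924591],
       [ 0.6997161 ,  0.5642038 , -0.43825957,  0.43815777],
       [-0.01813713, -0.59922078, -0.80037835,  0.93683939],
       [ 0.        ,  0.        ,  0.        ,  1.        ]])}
{'time': 0.1, 'qpos': array([ 1.09516438e+00,  1.16494564e-01,  1.44219434e+00, -1.11321628e-05,
        1.58401310e+00, -3.78228517e-02]), 'joint_vel': array([-2.19639971e-04, -8.41184223e-06, -6.30538464e-04,  1.57295086e-03,
       -4.00562060e-04, -4.06410543e-04]), 'joint_torque': array([ 3.00756285e-03, -7.22905827e+01, -6.23861432e+01,  7.82764005e-02,
        2.28042580e-02, -4.55575980e-05]), 'eef_pos': array([0.28611215, 0.61116213, 0.21794344]), 'orientation': array([[-9.05682615e-01,  4.23956073e-01, -4.98075457e-04],
       [ 4.23956365e-01,  9.05682074e-01, -9.91311835e-04],
       [ 3.08253400e-05, -1.10897616e-03, -9.99999385e-01]]), 'contact_force': array([-0.26428131,  0.05527917,  0.82519479]), 'moment': array([ 0.05364412, -0.02339206,  0.02117386]), 'finger_force': 0.0, 'opening': 0.09313850270849439}
```

View pics/top0.png

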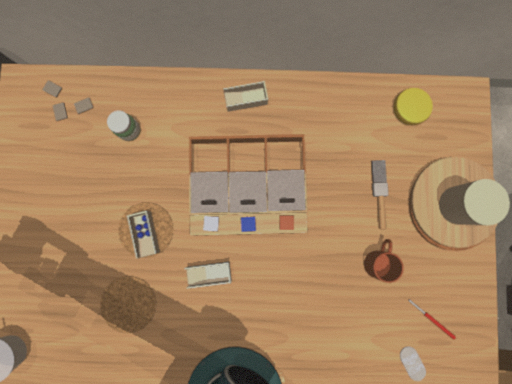

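View pics/scene0.png

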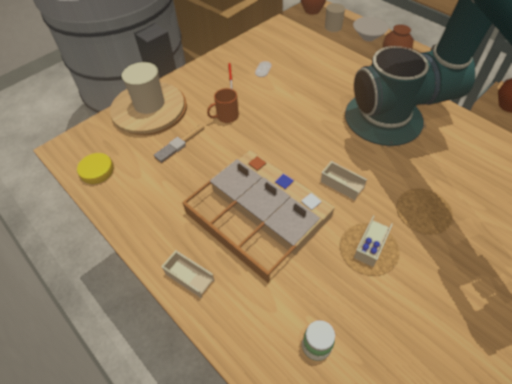

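Top view: three cup look-alikes, at (142,233), (246,96) and (209,273). The first is farthest left and holds the blue beads, so it fits. Mats are at (146,231) and (128,304); the first is farther from the base. The blue tile at (248,224) lies before the middle compartment.

```bash
python3 - <<'E'
from h import *
im=cv2.imread('pics/top0.png'); d=np.load('top0.npy'); W=cloud('top',d); hsv=cv2.cvtColor(im,cv2.COLOR_BGR2HSV)
A=cv2.resize(im[190:275,100:185],None,fx=7,fy=7,interpolation=cv2.INTER_CUBIC); 
cv2.imwrite('pics/crop1.png',A[:595])
W2=cloud('scene',np.load('scene0.npy'))
P=np.vstack([W.reshape(-1,3),W2.reshape(-1,3)])
P=P[~np.isnan(P).any(1)]
def rect(m,t):
    q=m[:,:2].astype(np.float32); r=cv2.minAreaRect(q*1000); print(t,len(q),'median',np.median(m,0).round(4),'rect',np.round(r[0],1),np.round(r[1],1),round(r[2],2))
R=lambda P,x0,x1,y0,y1,z0,z1:P[(P[:,0]>x0)&(P[:,0]<x1)&(P[:,1]>y0)&(P[:,1]<y1)&(P[:,2]>z0)&(P[:,2]<z1)]
for n,X in(('top',W),('scene',W2)):
    Q=X.reshape(-1,3);Q=Q[~np.isnan(Q).any(1)]
    print(n,'table z',np.median(R(Q,.3,.7,-.5,.5,-.02,.02)[:,2]))
    c=R(Q,.25,.5,.15,.4,.012,.06); rect(c,'cup>12mm'); rect(R(Q,.25,.5,.15,.4,.036,.06),'cup rim')
    rect(R(Q,.3,.75,-.25,.15,.056,.066),'lids'); rect(R(Q,.3,.75,-.25,.15,.038,.066),'box all')
    f=R(Q,.3,.75,-.25,.15,.07,.095)
    for i,(a,b) in enumerate(((-.25,-.09),(-.09,.0),(.0,.15))):
        g=f[(f[:,1]>a)&(f[:,1]<b)]
        if len(g)>3: rect(g,'fin%d'%i)
# mat and blue by colour
m=(hsv[...,0]>105)&(hsv[...,0]<130)&(hsv[...,1]>120)
n,l,st,ce=cv2.connectedComponentsWithStats(m.astype(np.uint8))
for i in range(1,n):
    if st[i,4]>8: print('blue',ce[i].round(1),st[i,4],np.nanmedian(W[l==i],0).round(4))
E
```

```text
top table z 0.000427130579182311
cup>12mm 813 median [0.4363 0.2709 0.0261] rect [441.7 267.6] [122.1  57.8] 15.46
cup rim 253 median [0.4443 0.2798 0.0473] rect [441.7 267.6] [122.1  57.8] 15.46
lids 4806 median [ 0.5695 -0.0218  0.06  ] rect [593.2 -19.9] [268.3 322.8] 2.85
box all 8137 median [ 0.5465 -0.0176  0.0578] rect [518.4 -15.4] [419.6 339.8] 2.67
fin0 61 median [ 0.544  -0.1283  0.0845] rect [ 543.5 -127.7] [ 8.2 39.8] 2.05
fin1 59 median [ 0.5366 -0.0216  0.085 ] rect [536.9 -21.7] [10.1 37.5] 1.48
fin2 59 median [0.5333 0.0827 0.0844] rect [533.8  83.1] [10.3 38.3] 2.4
scene table z 0.0003149038558031281
cup>12mm 654 median [0.4391 0.2666 0.0234] rect [443.2 268.6] [123.1  56.7] 15.22
cup rim 160 median [0.4574 0.2858 0.0477] rect [444.7 268.9] [120.   56.6] 15.46
lids 3770 median [ 0.574  -0.0048  0.0598] rect [594.3 -19.3] [268.5 323.8] 3.02
box all 6659 median [0.5639 0.0047 0.0574] rect [518.1 -17.5] [420.4 340.3] 2.79
fin0 66 median [ 0.5473 -0.1256  0.0831] rect [ 544.9 -127.9] [11.5 41.3] 3.02
fin1 73 median [ 0.5398 -0.0202  0.0826] rect [537.1 -21.7] [12.3 38.6] 0.78
fin2 83 median [0.5366 0.0849 0.0833] rect [534.2  83.6] [10.4 39.4] 2.01
blue [144.  218.3] 11 [0.487  0.2691 0.0283]
blue [247.9 223.9] 164 [ 0.4784 -0.0255  0.0552]
blue [138.2 227.1] 18 [0.4612 0.2848 0.0265]
blue [145.2 225.5] 10 [0.466  0.2653 0.028 ]
blue [147.  232.8] 10 [0.4452 0.2587 0.0277]
blue [139.9 234.6] 17 [0.4391 0.2779 0.0275]
```

View pics/crop1.png

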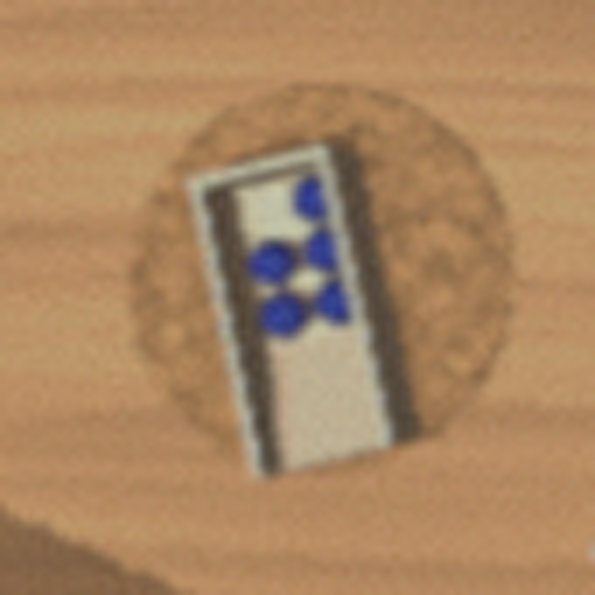

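The crop shows the cup from its closed end (255,165) to its open spout (330,455), which points at the robot. The five blue beads are in it, and it stands on the mat. That confirms the cup and the mat. Next I'll refine the box and mat poses and compute the first moves.

```bash
cat >> h.py <<'E'
from scipy.spatial.transform import Rotation as Rot
def box_R(yaw): return Rot.from_euler('z',yaw,degrees=True).as_matrix()
def tool(yaw,tilt=0):  # tool y along yawed y, tool x = -yawed x; tilt = spout (-x) down
    return box_R(yaw)@Rot.from_euler('y',-tilt,degrees=True).as_matrix()@np.diag([-1,1,-1.])
def delta(pos,R):
    s=sensors.state(); R0=np.array(s['orientation'])
    rv=Rot.from_matrix(R0.T@R).as_rotvec()/(np.pi/2)
    d=np.array(pos)-s['eef_pos']
    print('t',round(s['time'],2),'pos',s['eef_pos'].round(4),'F',s['contact_force'].round(1),'open',round(s['opening'],4))
    print('shift units (old axes)',(R0.T@d/.04).round(3),'(new axes)',(R.T@d/.04).round(3),'turn units',rv.round(4))
E
python3 - <<'E'
from h import *
for n in ('top','scene'):
    im=cv2.imread(f'pics/{n}0.png').astype(float); W=cloud(n,np.load(f'{n}0.npy')).reshape(-1,3)
    c=im.reshape(-1,3); ok=~np.isnan(W).any(1)
    R=box_R(2.75); q=(W-np.array([.567,-.0203,0]))@R
    # box outline: points higher than 35mm, extents in box frame
    m=ok&(W[:,2]>.035)&(W[:,2]<.07)&(abs(q[:,1])<.19)&(q[:,0]>-.14)&(q[:,0]<.19)
    for k in (0,1): print(n,'ax',k,np.percentile(q[m,k],[.2,.5,99.5,99.8]).round(4))
    # mat: darker cork vs wood, z 2-8mm
    z=(W[:,2]>.0025)&(W[:,2]<.008)&ok&(np.hypot(W[:,0]-.455,W[:,1]-.265)<.12)
    (cx,cy),r=cv2.minEnclosingCircle(W[z,:2].astype(np.float32)); print('mat',z.sum(),cx,cy,r,np.median(W[z],0))
print('jar..')
t=box_R(2.75)@np.array([-.058,0,.0])+np.array([.567,-.0203,.13]); print(t); delta(t,tool(2.75))
E
```

```text
top ax 0 [-0.115  -0.1144  0.16    0.1605]
top ax 1 [-0.162  -0.1615  0.1603  0.1606]
mat 1423 0.4546898305416107 0.26505863666534424 0.11966156214475632 [0.46090665 0.25463203 0.00422122]
scene ax 0 [-0.1156 -0.1148  0.1608  0.1611]
scene ax 1 [-0.1632 -0.1618  0.1616  0.1618]
mat 1552 0.4552881419658661 0.26483601331710815 0.11983951181173325 [0.4682066  0.29065735 0.00421118]
jar..
[ 0.50906679 -0.02308273  0.13      ]
t 0.1 pos [0.2861 0.6112 0.2179] F [-0.3  0.1  0.8] open 0.0931
shift units (old axes) [-11.771 -11.995   2.212] (new axes) [ -4.807 -16.105   2.199] turn units [-7.000e-04 -2.000e-04 -3.093e-01]
```

```bash
python3 -m pendant '[[[0,0,0,0,0,-0.062,-1],[0,0,0,0,0,-0.062,-1],[0,0,0,0,0,-0.062,-1],[0,0,0,0,0,-0.062,-1],[0,0,0,0,0,-0.062,-1],[0,0,0,0,0,0,-1]]]' 20
python3 -m pendant '[[[-0.24,-0.8,0,0,0,0,-1],[-0.24,-0.8,0,0,0,0,-1],[-0.24,-0.8,0,0,0,0,-1],[-0.24,-0.8,0,0,0,0,-1],[-0.24,-0.8,0,0,0,0,-1],[-0.24,-0.8,0,0,0,0,-1],[-0.24,-0.8,0,0,0,0,-1],[-0.24,-0.8,0,0,0,0,-1],[-0.24,-0.8,0,0,0,0,-1],[-0.24,-0.8,0,0,0,0,-1],[-0.24,-0.8,0,0,0,0,-1],[-0.24,-0.8,0,0,0,0,-1],[-0.24,-0.8,0,0,0,0,-1],[-0.24,-0.8,0,0,0,0,-1],[-0.24,-0.8,0,0,0,0,-1],[-0.24,-0.8,0,0,0,0,-1],[-0.24,-0.8,0,0,0,0,-1],[-0.24,-0.8,0,0,0,0,-1],[-0.24,-0.8,0,0,0,0,-1],[0,0,0,0,0,0,-1]]]'
python3 - <<'E'
from h import *
B=np.array([.564,-.021,0])
delta(box_R(2.75)@np.array([-.058,0,.068])+B,tool(2.75))
c=get_calibration('top'); K=np.array([[c['fx'],0,c['cx']],[0,c['fy'],c['cy']],[0,0,1]]); T=c['world_from_camera']
for px in ([145.7,229.1],):
    p=cv2.undistortPoints(np.array([[px]]),K,np.array([c['k1'],0,0,0])).ravel(); r=T[:3,:3]@[p[0],p[1],1]; s=(.004-T[2,3])/r[2]; print('mat',T[:3,3]+s*r)
E
```

```text
time: 0.6
eef_pos: [0.2861, 0.6112, 0.2182]
orientation: [[-0.999, -0.054, -0.0], [-0.054, 0.999, -0.001], [0.0, -0.001, -1.0]]
contact_force: [-1.5, -0.6, -0.5]
opening: 0.0575
finger_force: 0.0
time: 2.27
eef_pos: [0.4992, 0.0088, 0.2182]
orientation: [[-0.999, -0.042, -0.0], [-0.042, 0.999, -0.001], [0.0, -0.001, -1.0]]
contact_force: [0.9, 0.9, 0.1]
opening: 0.0005
finger_force: 0.0
t 2.27 pos [0.4992 0.0088 0.2182] F [0.9 0.9 0.1] open 0.0005
shift units (old axes) [-0.14  -0.818  3.757] (new axes) [-0.133 -0.823  3.756] turn units [-0.0007 -0.0003 -0.0038]
mat [0.45569998 0.26979527 0.004     ]
```

```bash
python3 -m pendant '[[[-0.14,-0.82,0,0,0,0,-1],[0,0,0.7,0,0,0,-1],[0,0,0.7,0,0,0,-1],[0,0,0.7,0,0,0,-1],[0,0,0.7,0,0,0,-1],[0,0,0.5,0,0,0,-1],[0,0,0.3,0,0,0,-1],[0,0,0.15,0,0,0,-1],[0,0,0,0,0,0,-1]]]'
python3 -m pendant '[[[-0.15,0,0,0,0,0,-1],[-0.15,0,0,0,0,0,-1],[-0.15,0,0,0,0,0,-1],[-0.15,0,0,0,0,0,-1],[-0.15,0,0,0,0,0,-1],[-0.15,0,0,0,0,0,-1],[-0.15,0,0,0,0,0,-1],[-0.15,0,0,0,0,0,-1],[-0.15,0,0,0,0,0,-1],[-0.15,0,0,0,0,0,-1],[-0.15,0,0,0,0,0,-1],[-0.15,0,0,0,0,0,-1],[-0.15,0,0,0,0,0,-1],[-0.15,0,0,0,0,0,-1],[-0.15,0,0,0,0,0,-1],[-0.1,0,0,0,0,0,-1],[0,0,0,0,0,0,-1]]]'
cat >> h.py <<'E'
def lids(tag):
    B=np.array([.564,-.021,0])
    im,d=grab_frame('scene'); cv2.imwrite(f'pics/s_{tag}.png',im)
    im,d=grab_frame('top'); cv2.imwrite(f'pics/t_{tag}.png',im); W=cloud('top',d).reshape(-1,3); q=(W-B)@box_R(2.75)
    for n,y in (('L',.106),('M',0),('R',-.106)):
        f=q[(abs(q[:,1]-y)<.025)&(q[:,2]>.078)&(q[:,2]<.09)&(q[:,0]>-.05)&(q[:,0]<.08)]
        print(n,len(f),'lid mm',(np.median(f[:,0])*1000+30).round(1) if len(f) else None)
E
python3 - <<'E'
from h import *
lids('a'); s=sensors.state(); print(s['eef_pos'],s['contact_force'],(s['eef_pos']-[.564,-.021,0])@box_R(2.75))
E
```

```text
time: 3.02
eef_pos: [0.5051, -0.0192, 0.068]
orientation: [[-0.999, -0.048, -0.001], [-0.048, 0.999, 0.0], [0.001, 0.0, -1.0]]
contact_force: [0.3, 0.1, -0.6]
opening: 0.0003
finger_force: 0.0
time: 4.43
eef_pos: [0.6, -0.0148, 0.0685]
orientation: [[-0.999, -0.049, 0.0], [-0.049, 0.999, -0.0], [-0.0, -0.0, -1.0]]
contact_force: [0.5, 0.0, 0.1]
opening: 0.0004
finger_force: 0.0
L 7 lid mm 4.3
M 0 lid mm None
R 53 lid mm 5.4
[ 0.59942584 -0.01486733  0.06853786] [-0.06972421  1.08377695  0.59948931] [0.03567928 0.00442594 0.06853786]
```

View pics/s_a.png

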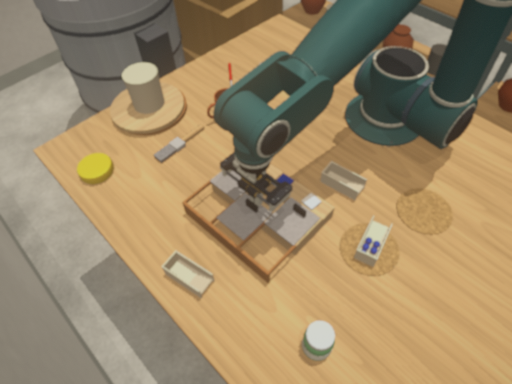

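The scene shows the middle lid pushed back, with its fin at about (252,205) and the blue tile still at (286,181). I'll push the rest in small rows, then rise.

```bash
python3 -m pendant '[[[-0.06,0,0,0,0,0,-1],[-0.06,0,0,0,0,0,-1],[-0.06,0,0,0,0,0,-1],[-0.03,0,0,0,0,0,-1],[0,0,0,0,0,0,-1],[0,0,0,0,0,0,-1]]]'
python3 -m pendant '[[[0.15,0,0,0,0,0,-1],[0.15,0,-0.3,0,0,0,-1],[0,0,-0.7,0,0,0,-1],[0,0,-0.7,0,0,0,1],[0,0,-0.7,0,0,0,1],[0,0,-0.7,0,0,0,1],[0,0,0,0,0,0,1]]]'
python3 - <<'E'
from h import *
C=np.array([.4645,.2741,0])
delta(C+[0,0,.15],tool(15.4))
E
```

```text
time: 5.03
eef_pos: [0.6057, -0.0145, 0.0686]
orientation: [[-0.999, -0.049, -0.006], [-0.049, 0.999, -0.0], [0.006, 0.0, -1.0]]
contact_force: [-23.1, -0.7, 11.5]
opening: 0.0004
finger_force: 12.0
time: 5.62
eef_pos: [0.5973, -0.0151, 0.2001]
orientation: [[-0.999, -0.049, 0.009], [-0.049, 0.999, -0.001], [-0.009, -0.001, -1.0]]
contact_force: [0.4, 0.6, 0.6]
opening: 0.0227
finger_force: 0.0
t 5.62 pos [ 0.5973 -0.0151  0.2001] F [0.4 0.6 0.6] open 0.0227
shift units (old axes) [2.971 7.386 1.219] (new axes) [1.281 7.853 1.251] turn units [-0.0012  0.0053 -0.1398]
```

```bash
python3 -m pendant '[[[0,0,0,0,0,-0.07,1],[0,0,0,0,0.005,-0.07,1],[0.13,0.785,0.12,0,0,0,1],[0.13,0.785,0.12,0,0,0,1],[0.13,0.785,0.12,0,0,0,1],[0.13,0.785,0.12,0,0,0,1],[0.13,0.785,0.12,0,0,0,1],[0.13,0.785,0.12,0,0,0,1],[0.13,0.785,0.12,0,0,0,1],[0.13,0.785,0.12,0,0,0,1],[0.13,0.785,0.12,0,0,0,1],[0.13,0.785,0.12,0,0,0,1],[0,0,0,0,0,0,1]]]'
python3 - <<'E'
from h import *
lids('b'); C=np.array([.4645,.2741,0])
delta(C+[0,0,.014],tool(15.4))
E
```

```text
time: 6.7
eef_pos: [0.4595, 0.2773, 0.1449]
orientation: [[-0.963, -0.269, -0.008], [-0.269, 0.963, -0.001], [0.008, 0.002, -1.0]]
contact_force: [0.5, -0.3, 0.0]
opening: 0.0929
finger_force: 0.0
L 53 lid mm 4.5
M 57 lid mm 84.0
R 52 lid mm 5.5
t 6.8 pos [0.4613 0.2745 0.1457] F [-0.3  0.4  0.6] open 0.0927
shift units (old axes) [-0.097 -0.032  3.291] (new axes) [-0.074 -0.031  3.292] turn units [ 0.0003 -0.0046  0.0016]
```

```bash
python3 -m pendant '[[[-0.075,-0.03,0.5,0,-0.005,0,1],[0,0,0.5,0,0,0,1],[0,0,0.5,0,0,0,1],[0,0,0.5,0,0,0,1],[0,0,0.5,0,0,0,1],[0,0,0.4,0,0,0,1],[0,0,0.25,0,0,0,1],[0,0,0.14,0,0,0,1],[0,0,0,0,0,0,1]]]'
python3 -m pendant '[[[0,0,0,0,0,0,-1],[0,0,0,0,0,0,-1],[0,0,0,0,0,0,-1],[0,0,0,0,0,0,-1],[0,0,0,0,0,0,-1],[0,0,0,0,0,0,-1],[0,0,0,0,0,0,-1],[0,0,0,0,0,0,-1]]]' 20
python3 -m pendant '[[[0,0,-0.1,0,0,0,-1],[0,0,-0.2,0,0,0,-1],[0,0,-0.3,0,0,0,-1],[0,0,-0.2,0,0,0,-1],[0,0,-0.1,0,0,0,-1],[0,0,0,0,0,0,-1]]]'
python3 - <<'E'
from h import *
im,d=grab_frame('scene'); cv2.imwrite('pics/c1.png',cv2.resize(im[160:310,290:490],None,fx=4,fy=4))
E
```

```text
time: 7.55
eef_pos: [0.4649, 0.2728, 0.0131]
orientation: [[-0.964, -0.265, -0.001], [-0.265, 0.964, -0.0], [0.001, 0.0, -1.0]]
contact_force: [-0.5, 0.4, 0.2]
opening: 0.0925
finger_force: 0.0
time: 8.22
eef_pos: [0.4649, 0.2737, 0.0139]
orientation: [[-0.964, -0.266, 0.0], [-0.266, 0.964, 0.001], [-0.0, 0.001, -1.0]]
contact_force: [-2.2, 1.8, 3.8]
opening: 0.0557
finger_force: 20.0
time: 8.72
eef_pos: [0.4654, 0.2737, 0.0512]
orientation: [[-0.964, -0.266, 0.002], [-0.266, 0.964, 0.001], [-0.002, 0.001, -1.0]]
contact_force: [0.6, -0.5, -2.2]
opening: 0.0555
finger_force: 20.0
```

View pics/c1.png

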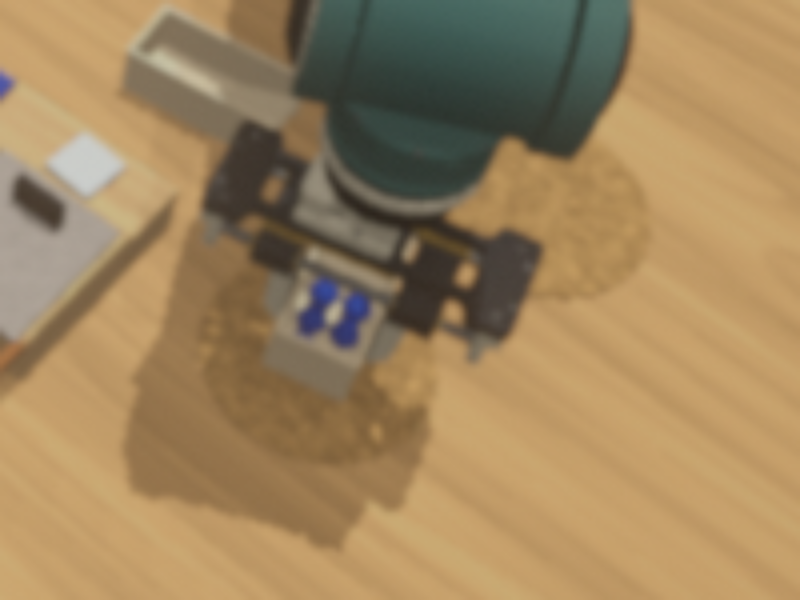

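The crop shows the cup held level above the mat (to the left of the fingers at (250,190) and (510,270)), with all five beads inside at about (335,310).

```bash
python3 -m pendant '[[[0,0,-0.1,0,0,0,-1],[0,0,-0.2,0,0,0.02,-1],[0,0,-0.3,0,0,0.03,-1],[0,0,-0.4,0,0,0.04,-1],[0,0,-0.4,0,0,0.03,-1],[0,0,-0.4,0,0,0.02,-1],[0,0,-0.3,0,0,0,-1],[0,0,-0.15,0,0,0,-1],[0,0,0,0,0,0,-1]]]' 30
python3 - <<'E'
from h import *
B=np.array([.564,-.021,0])
delta(B+box_R(2.75)@[.092,0,.145],tool(2.75))
E
```

```text
time: 9.52
eef_pos: [0.4652, 0.2736, 0.1406]
orientation: [[-0.999, -0.05, 0.001], [-0.05, 0.999, 0.001], [-0.001, 0.001, -1.0]]
contact_force: [-1.0, -0.3, -1.3]
opening: 0.0556
finger_force: 30.0
t 9.52 pos [0.4652 0.2736 0.1406] F [-1.  -0.3 -1.3] open 0.0556
shift units (old axes) [-4.397 -7.485 -0.111] (new axes) [-4.414 -7.475 -0.109] turn units [0.0007 0.0008 0.0015]
```

```bash
python3 -m pendant '[[[-0.06,-0.1,0,0,0,0,-1],[-0.12,-0.2,0,0,0,0,-1],[-0.18,-0.3,0,0,0,0,-1],[-0.24,-0.4,0,0,0,0,-1],[-0.28,-0.48,0,0,0,0,-1],[-0.28,-0.48,0,0,0,0,-1],[-0.28,-0.48,0,0,0,0,-1],[-0.28,-0.48,0,0,0,0,-1],[-0.28,-0.48,0,0,0,0,-1],[-0.28,-0.48,0,0,0,0,-1],[-0.28,-0.48,0,0,0,0,-1],[-0.28,-0.48,0,0,0,0,-1],[-0.28,-0.48,0,0,0,0,-1],[-0.28,-0.48,0,0,0,0,-1],[-0.28,-0.48,0,0,0,0,-1],[-0.24,-0.4,0,0,0,0,-1],[-0.2,-0.35,0,0,0,0,-1],[-0.12,-0.25,0,0,0,0,-1],[-0.07,-0.15,0,0,0,0,-1],[0,0,0,0,0,0,-1]]]' 30
python3 - <<'E'
from h import *
B=np.array([.564,-.021,0])
delta(B+box_R(2.75)@[.092,0,.14],tool(2.75))
E
```

```text
time: 11.18
eef_pos: [0.6519, -0.0159, 0.1391]
orientation: [[-0.999, -0.048, -0.001], [-0.048, 0.999, 0.0], [0.001, 0.0, -1.0]]
contact_force: [-0.2, -0.2, -1.5]
opening: 0.0558
finger_force: 30.0
t 11.18 pos [ 0.6519 -0.0159  0.1391] F [-0.2 -0.2 -1.5] open 0.0558
shift units (old axes) [-0.1   -0.023 -0.023] (new axes) [-0.1   -0.022 -0.023] turn units [ 0.0003 -0.0003  0.0003]
```

```bash
python3 -m pendant '[[[-0.05,-0.02,0,0,0,0,-1],[-0.05,0,-0.02,0,0,0,-1],[-0.005,0,-0.037,0,-0.011,0,-1],[-0.01,0,-0.073,0,-0.022,0,-1],[-0.01,0,-0.073,0,-0.022,0,-1],[-0.01,0,-0.073,0,-0.022,0,-1],[-0.01,0,-0.073,0,-0.022,0,-1],[-0.01,0,-0.073,0,-0.022,0,-1],[-0.01,0,-0.073,0,-0.022,0,-1],[-0.01,0,-0.073,0,-0.022,0,-1],[-0.005,0,-0.037,0,-0.011,0,-1],[0,0,0,0,0,0,-1],[0.03,0,0.1,0,0,0,-1],[0.06,0,0.2,0,0,0,-1],[0.08,0,0.28,0,0,0,-1],[0.08,0,0.28,0,0,0,-1],[0.06,0,0.21,0,0,0,-1],[0.03,0,0.1,0,0,0,-1],[0.02,0,0.06,0,0,0,-1],[0,0,0,0,0,0,-1]]]' 30
cat >> h.py <<'E'
def lip():
    s=sensors.state(); R0=np.array(s['orientation']); p=s['eef_pos']+R0@[.084,0,-.012]
    print('t',s['time'],'lip box',((p-[.564,-.021,0])@box_R(2.75)).round(4),'tilt',np.degrees(np.arccos(-R0[2,2])).round(2),'F',s['contact_force'].round(1))
E
python3 - <<'E'
from h import *
lip()
im,d=grab_frame('scene'); cv2.imwrite('pics/c2.png',cv2.resize(im[120:270,170:370],None,fx=4,fy=4))
E
```

```text
time: 12.85
eef_pos: [0.6554, -0.0156, 0.1118]
orientation: [[-0.961, -0.049, 0.272], [-0.047, 0.999, 0.014], [-0.272, 0.001, -0.962]]
contact_force: [0.3, 0.3, -2.7]
opening: 0.0561
finger_force: 30.0
t 12.85 lip box [0.0075 0.0009 0.1005] tilt 15.79 F [ 0.3  0.3 -2.7]
```

View pics/c2.png

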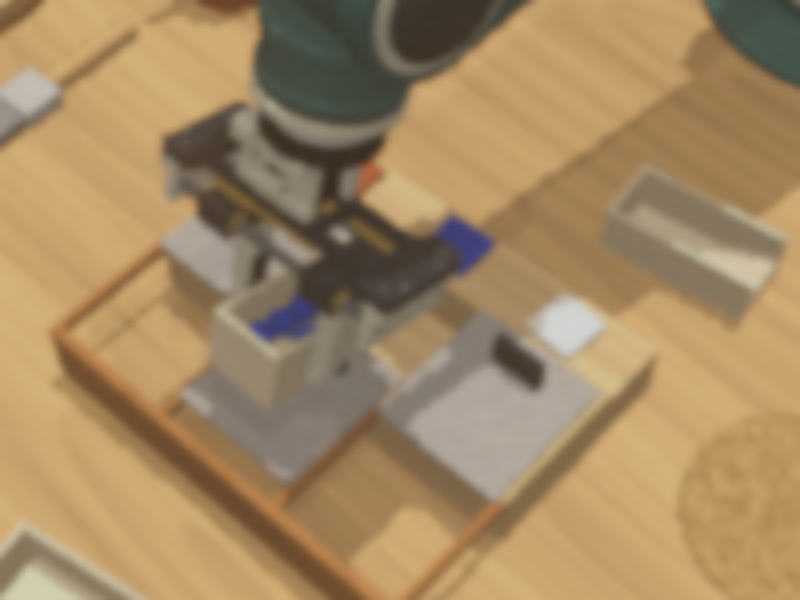

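The crop shows the tipped cup over the open middle lid, its back end at (270,340), with the beads at (285,318) still inside and the tiles in place. Now I'll pour slowly, pivoting about the lip.

```bash
python3 -m pendant '[[[-0.003,0,-0.018,0,-0.0055,0,-1],[-0.003,0,-0.018,0,-0.0055,0,-1],[-0.003,0,-0.018,0,-0.0055,0,-1],[-0.003,0,-0.018,0,-0.0055,0,-1],[-0.003,0,-0.018,0,-0.0055,0,-1],[-0.003,0,-0.018,0,-0.0055,0,-1],[-0.003,0,-0.018,0,-0.0055,0,-1],[-0.003,0,-0.018,0,-0.0055,0,-1],[-0.003,0,-0.018,0,-0.0055,0,-1],[-0.003,0,-0.018,0,-0.0055,0,-1],[-0.003,0,-0.018,0,-0.0055,0,-1],[-0.003,0,-0.018,0,-0.0055,0,-1],[-0.003,0,-0.018,0,-0.0055,0,-1],[-0.003,0,-0.018,0,-0.0055,0,-1],[-0.003,0,-0.018,0,-0.0055,0,-1],[-0.003,0,-0.018,0,-0.0055,0,-1],[-0.003,0,-0.018,0,-0.0055,0,-1],[-0.003,0,-0.018,0,-0.0055,0,-1],[-0.003,0,-0.018,0,-0.0055,0,-1],[0,0,0,0,0,0,-1]]]' 30
python3 -c "
from h import *
lip()"
python3 -m pendant '[[[-0.005,0,-0.037,0,-0.011,0,-1],[-0.005,0,-0.037,0,-0.011,0,-1],[-0.005,0,-0.037,0,-0.011,0,-1],[-0.005,0,-0.037,0,-0.011,0,-1],[-0.005,0,-0.037,0,-0.011,0,-1],[-0.005,0,-0.037,0,-0.011,0,-1],[-0.005,0,-0.037,0,-0.011,0,-1],[-0.005,0,-0.037,0,-0.011,0,-1],[-0.005,0,-0.037,0,-0.011,0,-1],[-0.005,0,-0.037,0,-0.011,0,-1],[-0.005,0,-0.037,0,-0.011,0,-1],[-0.005,0,-0.037,0,-0.011,0,-1],[-0.005,0,-0.037,0,-0.011,0,-1],[-0.005,0,-0.037,0,-0.011,0,-1],[-0.005,0,-0.037,0,-0.011,0,-1],[-0.005,0,-0.037,0,-0.011,0,-1],[-0.005,0,-0.037,0,-0.011,0,-1],[-0.005,0,-0.037,0,-0.011,0,-1],[-0.005,0,-0.037,0,-0.011,0,-1],[-0.005,0,-0.037,0,-0.011,0,-1]]]' 30
python3 -m pendant '[[[-0.005,0,-0.037,0,-0.011,0,-1],[-0.005,0,-0.037,0,-0.011,0,-1],[-0.005,0,-0.037,0,-0.011,0,-1],[-0.005,0,-0.037,0,-0.011,0,-1],[0,0,0,0,0,0,-1],[0,0,0,0,0,0,-1],[0,0,0,0,0,0,-1],[0,0,0,0,0,0,-1],[0,0,0,0,0,0,-1],[0,0,0,0,0,0,-1]]]' 30
python3 - <<'E'
from h import *
lip()
im,d=grab_frame('scene'); cv2.imwrite('pics/c3.png',cv2.resize(im[120:270,170:370],None,fx=4,fy=4))
E
```

```text
time: 14.57
eef_pos: [0.6528, -0.0157, 0.1262]
orientation: [[-0.903, -0.049, 0.427], [-0.044, 0.999, 0.021], [-0.427, 0.0, -0.904]]
contact_force: [0.8, -0.1, -0.6]
opening: 0.0557
finger_force: 30.0
t 14.5667 lip box [0.0079 0.0009 0.1012] tilt 25.29 F [ 0.8 -0.1 -0.6]
time: 16.23
eef_pos: [0.6394, -0.0164, 0.1527]
orientation: [[-0.705, -0.049, 0.708], [-0.034, 0.999, 0.035], [-0.709, 0.0, -0.705]]
contact_force: [-0.4, 0.7, -0.8]
opening: 0.0557
finger_force: 30.0
time: 17.07
eef_pos: [0.6358, -0.0165, 0.1573]
orientation: [[-0.655, -0.049, 0.754], [-0.032, 0.999, 0.037], [-0.755, 0.0, -0.656]]
contact_force: [-0.4, -0.5, -1.5]
opening: 0.056
finger_force: 30.0
t 17.0667 lip box [0.0078 0.0009 0.1018] tilt 48.99 F [-0.4 -0.5 -1.5]
```

View pics/c3.png

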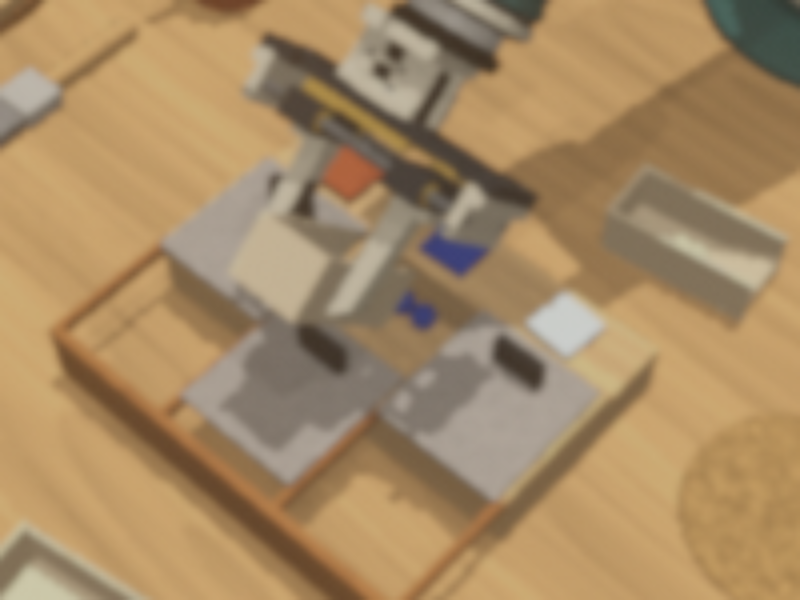

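The crop shows the cup tipped and the beads at (415,310) in the middle compartment; I'll confirm the count after backing off.

```bash
python3 -m pendant '[[[-0.28,0,-0.24,0,0,0,-1],[-0.28,0,-0.24,0,0,0,-1],[-0.28,0,-0.24,0,0,0,-1],[0,0,0,0,0.068,0,-1],[0,0,0,0,0.068,0,-1],[0,0,0,0,0.068,0,-1],[0,0,0,0,0.068,0,-1],[0,0,0,0,0.068,0,-1],[0,0,0,0,0.068,0,-1],[0,0,0,0,0.068,0,-1],[0,0,0,0,0.068,0,-1],[0,0,0,0,0,0,-1]]]' 30
python3 - <<'E'
from h import *
delta(np.array([.460,.272,.20]),tool(15.4))
E
```

```text
time: 18.12
eef_pos: [0.6375, -0.0165, 0.1999]
orientation: [[-0.999, -0.049, -0.007], [-0.049, 0.999, 0.0], [0.007, 0.001, -1.0]]
contact_force: [1.3, 0.6, -1.5]
opening: 0.0557
finger_force: 30.0
t 18.12 pos [ 0.6375 -0.0165  0.1999] F [ 1.3  0.6 -1.5] open 0.0557
shift units (old axes) [4.076 7.422 0.031] (new axes) [ 2.363e+00  8.132e+00 -3.000e-03] turn units [ 0.0009 -0.0044 -0.1397]
```

```bash
python3 -m pendant '[[[0,0,0,0,-0.004,-0.046,-1],[0,0,0,0,0,-0.047,-1],[0,0,0,0,0,-0.047,-1],[0.08,0.3,0,0,0,0,-1],[0.17,0.6,0,0,0,0,-1],[0.17,0.6,0,0,0,0,-1],[0.17,0.6,0,0,0,0,-1],[0.17,0.6,0,0,0,0,-1],[0.17,0.6,0,0,0,0,-1],[0.17,0.6,0,0,0,0,-1],[0.17,0.6,0,0,0,0,-1],[0.17,0.6,0,0,0,0,-1],[0.17,0.6,0,0,0,0,-1],[0.17,0.6,0,0,0,0,-1],[0.17,0.6,0,0,0,0,-1],[0.17,0.6,0,0,0,0,-1],[0.17,0.6,0,0,0,0,-1],[0.06,0.1,0,0,0,0,-1],[0,0,0,0,0,0,-1]]]' 30
python3 - <<'E'
from h import *
lids('d')
im=cv2.imread('pics/t_d.png'); cv2.imwrite('pics/c4.png',cv2.resize(im[125:245,180:340],None,fx=5,fy=5,interpolation=cv2.INTER_CUBIC))
delta(np.array([.460,.272,.0145]),tool(15.4))
E
```

```text
time: 19.7
eef_pos: [0.457, 0.2758, 0.2006]
orientation: [[-0.964, -0.266, 0.009], [-0.266, 0.964, 0.002], [-0.009, -0.0, -1.0]]
contact_force: [0.4, -0.3, -1.4]
opening: 0.0562
finger_force: 30.0
L 51 lid mm 4.6
M 59 lid mm 83.7
R 54 lid mm 5.5
t 19.8 pos [0.4581 0.2745 0.2006] F [ 0.4 -0.4 -1.3] open 0.0562
shift units (old axes) [ 0.009 -0.069  4.653] (new axes) [-0.03  -0.072  4.653] turn units [-0.0004  0.0053 -0.0001]
```

View pics/c4.png

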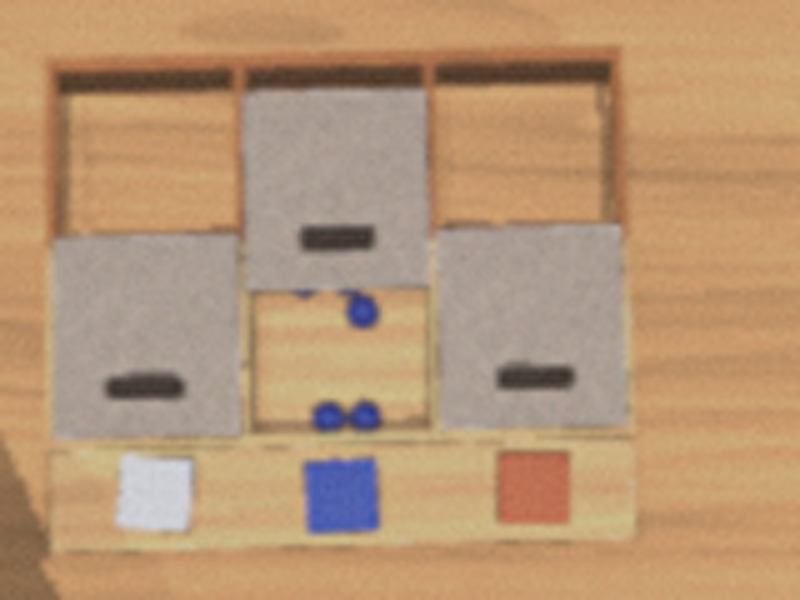

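All five beads are in the middle compartment: (328,417), (366,417), (362,312), plus two peeking from under the lid edge at (303,292) and (350,291). Tiles are undisturbed. Now the cup goes back on the mat.

```bash
python3 -m pendant '[[[-0.03,-0.07,0.4,0,0.005,0,-1],[0,0,0.6,0,0,0,-1],[0,0,0.6,0,0,0,-1],[0,0,0.6,0,0,0,-1],[0,0,0.6,0,0,0,-1],[0,0,0.6,0,0,0,-1],[0,0,0.5,0,0,0,-1],[0,0,0.3,0,0,0,-1],[0,0,0.2,0,0,0,-1],[0,0,0.1,0,0,0,-1],[0,0,0.08,0,0,0,-1],[0,0,0.04,0,0,0,-1],[0,0,0.03,0,0,0,-1],[0,0,0,0,0,0,-1]]]' 20
```

```text
time: 20.97
eef_pos: [0.4605, 0.2722, 0.0151]
orientation: [[-0.964, -0.266, 0.0], [-0.266, 0.964, -0.001], [0.0, -0.001, -1.0]]
contact_force: [-0.5, -0.5, -1.4]
opening: 0.0558
finger_force: 20.0
```

```bash
python3 -m pendant '[[[0,0,0.015,0,0,0,-1],[0,0,0.015,0,0,0,-1],[0,0,0,0,0,0,-1]]]' 
python3 -m pendant '[[[0,0,0,0,0,0,0],[0,0,0,0,0,0,0.4],[0,0,0,0,0,0,0.8],[0,0,0,0,0,0,1],[0,0,0,0,0,0,1],[0,0,0,0,0,0,1],[0,0,0,0,0,0,1],[0,0,-0.2,0,0,0,1],[0,0,-0.4,0,0,0,1],[0,0,-0.7,0,0,0,1],[0,0,-0.8,0,0,0,1],[0,0,-0.8,0,0,0,1],[0,0,-0.8,0,0,0,-1],[0,0,-0.7,0,0,0,-1],[0,0,0,0,0,0.07,-1],[0,0,0,0,0,0.07,-1]]]' 20
python3 - <<'E'
from h import *
B=np.array([.564,-.021,0])
delta(B+box_R(2.75)@[.080,0,.16],tool(2.75))
E
```

```text
time: 21.22
eef_pos: [0.4604, 0.2723, 0.0139]
orientation: [[-0.964, -0.266, 0.0], [-0.266, 0.964, -0.001], [0.0, -0.001, -1.0]]
contact_force: [-1.5, -1.0, 3.3]
opening: 0.056
finger_force: 20.0
time: 22.55
eef_pos: [0.4608, 0.2726, 0.1923]
orientation: [[-0.999, -0.045, 0.003], [-0.045, 0.999, 0.001], [-0.003, 0.001, -1.0]]
contact_force: [-0.2, -0.3, -1.1]
opening: 0.071
finger_force: 0.0
t 22.55 pos [0.4608 0.2726 0.1923] F [-0.2 -0.3 -1.1] open 0.071
shift units (old axes) [-4.248 -7.44   0.814] (new axes) [-4.224 -7.455  0.806] turn units [ 0.0003  0.0017 -0.0022]
```

```bash
python3 -m pendant '[[[-0.2,-0.35,0,0,0,-0.002,-1],[-0.4,-0.7,0,0,0,0,-1],[-0.4,-0.7,0,0,0,0,-1],[-0.4,-0.7,0,0,0,0,-1],[-0.4,-0.7,0,0,0,0,-1],[-0.4,-0.7,0,0,0,0,-1],[-0.4,-0.7,0,0,0,0,-1],[-0.4,-0.7,0,0,0,0,-1],[-0.4,-0.7,0,0,0,0,-1],[-0.4,-0.7,0,0,0,0,-1],[-0.4,-0.7,0,0,0,0,-1],[-0.03,-0.1,0.4,0,0,0,-1],[0,0,0.4,0,0,0,-1],[0,0,0,0,0,0,-1],[0,0,0,0,0,0,-1]]]'
python3 - <<'E'
from h import *
B=np.array([.564,-.021,0])
delta(B+box_R(2.75)@[.080,0,.069],tool(2.75))
E
```

```text
time: 23.8
eef_pos: [0.6444, -0.0165, 0.1575]
orientation: [[-0.999, -0.052, -0.002], [-0.052, 0.999, -0.001], [0.002, -0.001, -1.0]]
contact_force: [0.1, -0.2, -0.2]
opening: 0.0003
finger_force: 0.0
t 23.8 pos [ 0.6444 -0.0165  0.1575] F [ 0.1 -0.2 -0.2] open 0.0003
shift units (old axes) [ 0.008 -0.014  2.213] (new axes) [ 0.013 -0.016  2.213] turn units [-0.0006 -0.0013  0.0027]
```

```bash
python3 -m pendant '[[[0,0,0.5,0,0,0.003,-1],[0,0,0.6,0,0,0,-1],[0,0,0.5,0,0,0,-1],[0,0,0.3,0,0,0,-1],[0,0,0.2,0,0,0,-1],[0,0,0.1,0,0,0,-1],[0,0,0,0,0,0,-1]]]'
python3 -m pendant '[[[0.15,0,0,0,0,0,-1],[0.15,0,0,0,0,0,-1],[0.15,0,0,0,0,0,-1],[0.15,0,0,0,0,0,-1],[0.15,0,0,0,0,0,-1],[0.15,0,0,0,0,0,-1],[0.15,0,0,0,0,0,-1],[0.15,0,0,0,0,0,-1],[0.15,0,0,0,0,0,-1],[0.15,0,0,0,0,0,-1],[0.15,0,0,0,0,0,-1],[0.15,0,0,0,0,0,-1],[0.15,0,0,0,0,0,-1],[0.15,0,0,0,0,0,-1],[0.15,0,0,0,0,0,-1],[0.1,0,0,0,0,0,-1],[0,0,0,0,0,0,-1]]]'
python3 -m pendant '[[[0.05,0,0,0,0,0,-1],[0.03,0,0,0,0,0,-1],[0.02,0,0,0,0,0,-1],[0,0,0,0,0,0,-1]]]'
```

```text
time: 24.38
eef_pos: [0.6448, -0.0165, 0.0699]
orientation: [[-0.999, -0.048, -0.0], [-0.048, 0.999, -0.001], [0.001, -0.001, -1.0]]
contact_force: [-0.3, -0.3, 0.4]
opening: 0.0006
finger_force: 0.0
time: 25.8
eef_pos: [0.55, -0.0211, 0.0696]
orientation: [[-0.999, -0.047, -0.001], [-0.047, 0.999, -0.001], [0.001, -0.001, -1.0]]
contact_force: [0.4, 0.0, -0.1]
opening: 0.0008
finger_force: 0.0
time: 26.13
eef_pos: [0.5486, -0.0211, 0.0697]
orientation: [[-0.999, -0.048, 0.004], [-0.048, 0.999, -0.001], [-0.004, -0.001, -1.0]]
contact_force: [20.1, -0.9, -9.8]
opening: 0.0003
finger_force: 10.0
```

Hit the shut stop. Now back off, rise, move aside and check.

```bash
python3 -m pendant '[[[-0.15,0,0,0,0,0,-1],[-0.15,0,-0.3,0,0,0,-1],[0,0,-0.7,0,0,0,-1],[0,0,-0.9,0,0,0,-1],[0,0,-0.9,0,0,0,-1],[0,0,-0.9,0,0,0,-1],[0.8,0,0,0,0,0,-1],[0.8,0,0,0,0,0,-1],[0.8,0,0,0,0,0,-1],[0.8,0,0,0,0,0,-1],[0,0,0,0,0,0,-1],[0,0,0,0,0,0,-1]]]'
python3 - <<'E'
from h import *
lids('e')
im=cv2.imread('pics/s_e.png')
W=cloud('scene',grab_frame('scene')[1]).reshape(-1,3); m=(W[:,0]>.3)&(W[:,0]<.55)&(W[:,1]>.15)&(W[:,1]<.4)&(W[:,2]>.012)&(W[:,2]<.06)
r=cv2.minAreaRect((W[m,:2]*1000).astype(np.float32)); print('cup',r,'zmax',np.percentile(W[m,2],[95,99]))
cv2.imwrite('pics/c5.png',cv2.resize(im,(800,600)))
E
```

```text
time: 27.13
eef_pos: [0.4305, -0.0267, 0.2193]
orientation: [[-0.999, -0.047, 0.002], [-0.047, 0.999, -0.001], [-0.002, -0.001, -1.0]]
contact_force: [0.5, 0.6, 0.2]
opening: 0.0006
finger_force: 0.0
L 54 lid mm 4.5
M 54 lid mm -0.5
R 54 lid mm 5.5
cup ((439.0906066894531, 265.2833557128906), (126.28958129882812, 56.587310791015625), 15.101396560668945) zmax [0.04986922 0.05125665]
```

View pics/c5.png

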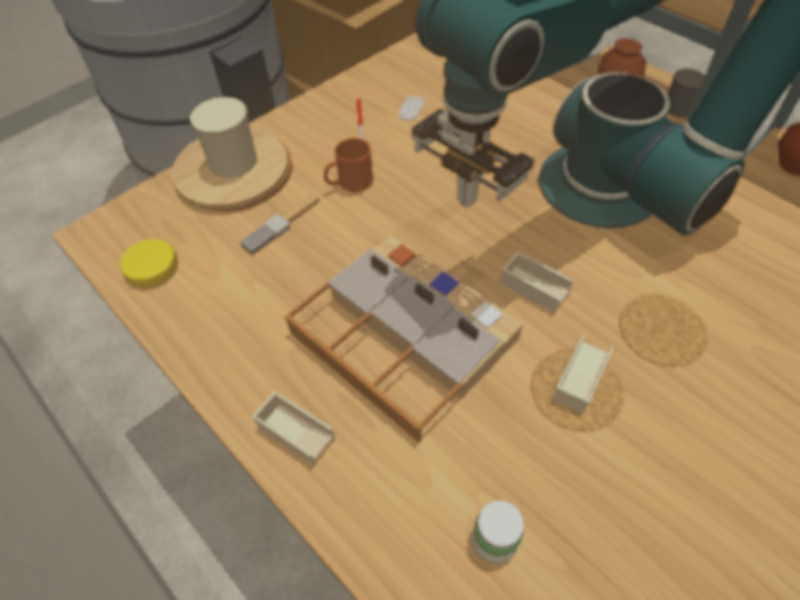

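The final picture shows all three lids shut (fins at (380,265), (424,293) and (468,328)). The empty cup stands on its mat at (583,375), and the tiles, mug, jar and brush are in place.

```bash
python3 -c "
from rig import job
print(job.hand_in())"
```

```text
the job is handed in; nothing more can be done
None
```

The job is handed in at about 27 s: all five beads are in the middle (blue-tile) compartment, its lid is shut again, the other two lids stayed shut, and the empty cup stands on its mat; the hand-in gave no verdict.

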